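Open the child-resistant solvent bottle on the board-rework bench

ROBOT

A 6-joint arm with a two-finger parallel gripper is mounted at the origin on the work surface. World frame = base frame: x ahead of the robot, y to its left, z up, the work surface at z = 0. Lengths are in m, angles in rad, forces in N, time in s.
With the tool pointing down it reaches from about 0.3 to 0.825 m from the base axis. Payload 5.4 kg.
Tool frame: the origin (TCP) lies at the very end of the fingers, on their centre line; the grasp point (between the pads) lies 19 mm behind it (manip.tcp_to_grasp is the distance from the TCP to the grasp point, in m); z points along the fingers, y is the direction in which the jaws open and shut (so a half turn about z gives the same grasp; the last joint's range is limited). The gripper opens to 92 mm and grips with 3 to 60 N. Pads are 20 mm wide; open, the fingers measure 128 mm over their backs; the gripper's body (75 mm by 189 mm) begins 69 mm behind the grasp point.
Start: joints at [-1.487, 0.158, 1.597, -0, 1.386, -0.21], TCP at [0.166, -0.55, 0.188] pointing down, gripper open.
Joint ranges: [-2.91, 2.91], [-0.94, 2.29], [0.18, 2.7], [-1.29, 4.43], [0.17, 2.64], [-3, 3]. Speed limits (rad/s): [2.57, 2.57, 3.14, 3.14, 3.14, 3.14].

INTERFACE

Orientations are given as [roll, pitch, yaw] about the fixed x, y, z axes, in that order (R = Rz(yaw) Ry(pitch) Rx(roll)).
In Python, from workcell import manip, cams gives the robot as it stands. The module is installed in compiled form; this text tells all that it offers.
- The arm moves only by the shell command python3 -m handwheel 'ROWS' [OPENING] [FORCE]. ROWS is JSON, a list of rows, each an object with "xyz": the shift along the tool's x, y, z in cm, a list of three; "dr": the turn, a rotation vector about the tool's x, y, z in rad, a list of three. In form: [{"xyz": [x, y, z], "dr": [rx, ry, rz]}, ...]. A call has 1 to 12 rows; each row is the pose to reach, as a shift and turn from the pose commanded when the call began, along the tool's axes at that moment; what a row does not reach only later rows make up. A row lasts 1/8 s, in which the tool goes at most 62.5 mm and 10.7 degrees, less where a joint would pass 70% of its speed; a pose out of reach is approached as far as the arm can. A call with a gripper value outside its range is refused whole. OPENING is the closure, from 0 (fully open) to 1 (shut), set as the call begins (- or left out, the last holds). The fingers move at their own pace and stop on an object; FORCE is the grip in N (left out, the last holds). Time passes only in rows, so rows that repeat a pose let the fingers close. It gives the time, the measured TCP pose, the force and the opening at its end, in the units of the state.
- manip.observe(): the state, without advancing time (a new reading comes with each control period).
- cams.camera(name): name is "side" or "top"; returns the picture (400x640x3 uint8, red, green, blue); there is no depth.
- cams.camera_info(name): a dict with "vfov" (degrees; the focal length in pixels is half the picture's height over the tangent of half this angle, whatever the lens; pixels are square), "cx", "cy" (the principal point, pixels), "D" ([k1, k2, p1, p2, k3] as OpenCV has them; the pictures are not rectified), "xyz" and "rotation" of the camera in the world. Camera axes: x right, y down, z forward; pixel columns grow to the right and rows downward; lengths in m; the calibration is good to about 2 mm. A picture is of the moment at which its call begins. camera_info takes no time and is no camera call.
- manip.hand_in(): hands the job in, once; it reports no verdict.
The state is a dict: "time": time; "joint_positions": joint angles; "qd": joint speeds; "tau": joint torques, N m; "position": TCP position; "tool_rot": TCP orientation; "ft_force": force on the tool from outside, world axes, zero at the start; "ft_torque": the same for the moment, N m; "width": finger opening in m.
Only numpy, scipy, OpenCV 4.12 (cv2) and the standard library are available. Lean on these libraries where they do the work, as an engineer would, in place of code of your own. Each camera call takes 0.05 s, during which the arm holds its last target. There are 200 camera calls.

TASK

Open the square solvent bottle: its child-resistant cap only clicks round when it is just turned, so press it down firmly, but never with more than about 22 N, while unscrewing it anticlockwise and letting it rise. Lift the cap off and set it down in the middle of the shallow steel dish, standing as it came off with its open side down, without dropping it. Leave the dish and all the other things on the bench where they are.

Things in the scene. Friction and masses are not known exactly. Their poses are not given: they have to be found in the camera images.
- cap_center (a point): The black fluted child-resistant cap on the bottle, 47 mm in diameter, 28 mm high, 40 g. This point is on its axis, half-way up, z along the axis. Unscrews anticlockwise seen from above. Once its thread is driven the cap rises 2.9 mm per radian, so a hand kept at one height soon presses too hard. While it is gripped its pose is not measured.
- cap_top (a point): Centre of the cap's flat top, 14 mm above its centre. Pressing sinks the cap 3.2 mm against a spring (6 N at first, 12 N at the bottom), then it is stiff. Only fully down do its teeth drive the thread, after 0 to 0.7 rad of idle turn at each new press: push with 16 to 21 N all through the turn. Pressed less, the teeth slip and click. Let go, the cap springs up again by 3 to 4 mm.
- bottle: White square plastic bottle, 64 x 64 mm, in a square steel stand (foot 112 x 112 x 8 mm) fixed to the bench: it cannot turn or move. It may stand to the left or right. Origin at the centre of the underside of the foot, z up. Sloping shoulder 116 to 134 mm above the bench, then the round neck under the cap. The cap must not be pressed on the seal in its mouth with more than 25 N.
- bottle_mouth (a point): Centre of the bottle's mouth, on the rim of the neck and on the cap's axis, 160 mm above the bench, z up. With the cap closed its centre is 4.5 mm below this point. The thread must be driven through about 1.9 rad to come free, so more than one grasp is needed; after that the cap lifts straight off. A gentle pull (about 8 N) shows whether it is free.
- dish: Shallow round stainless dish, loose, 128 mm across the rim, 8 mm high, 250 g; origin at the centre of its underside.
- dish_floor (a point): Centre of the dish's flat inner floor (about 113 mm across), 2 mm above the bench, z up; a cap standing in the dish has its centre 14 mm above this point.
- tweezers: Bystander: steel tweezers lying on the bench, 122 x 8 x 9 mm; origin at the centre of its underside.
- brush: Bystander: flux brush with an aluminium handle lying on the bench, 165 x 10 x 8 mm; origin at the centre of its underside.
- solder_spool: Bystander: spool of solder wire standing on a flange, 60 mm in diameter, 40 mm high; origin at the centre of its underside.
- dispenser: Bystander: round white plunger dispenser with a steel top, 62 mm in diameter, 101 mm high; origin at the centre of its underside.
- tip_tin: Bystander: small round aluminium tin, 39 mm in diameter, 22 mm high; origin at the centre of its underside.
- screwdriver: Bystander: black-handled screwdriver lying on the bench, 160 mm long; origin under its middle.
- module: Bystander: small loose circuit board, 66 x 48 x 4 mm with low components; origin at the centre of its underside.
Mind the look-alikes: they are no part of the job. Several things have the shape of the dish; the one meant has the colours described above.

How it is judged:
On the way:
1. the cap is off the neck: its centre is more than 25 mm above the bottle's mouth (z of cap_center in the frame of bottle_mouth above 0.025 m), for 0.1 s.
At the end, for the whole second after the job is handed in: The cap stands open side down (within 6 degrees) on the dish's floor, its centre within 25 mm of the dish's centre and 10 to 18 mm above the floor; the dish and every other loose thing are within 20 mm of where they began (horizontal distance between cap_center and dish_floor below 0.025 m and z of cap_center in the frame of dish_floor between 0.01 and 0.018 m and angle between cap_center's own z axis and vertical below 0.1 rad and distance of each of dish, tweezers, brush, solder_spool, dispenser, tip_tin, screwdriver, module from where it was at the start of the episode below 0.02 m); the robot touches nothing.
It fails at once if the cap is pressed on the mouth of the bottle with more than 26 N (contact force between cap and seal above 26 N).
It fails at once if the cap is dropped or thrown into the dish (it comes near the dish's floor at more than 0.5 m/s) (horizontal distance between cap_center and dish_floor below 0.08 m and z of cap_center in the frame of dish_floor below 0.04 m and linear speed of cap above 0.5 m/s).
It fails at once if the dish is pushed more than 20 mm (distance of dish from where it was at the start of the episode above 0.02 m).
It fails at once if another loose thing on the bench is moved more than 20 mm (distance of any of tweezers, brush, solder_spool, dispenser, tip_tin, screwdriver, module from where it was at the start of the episode above 0.02 m).
It also fails if it takes over 67 s, if anything falls off the work surface, if the arm or the gripper's body presses on something with over 40 N, if the wrist force passes 120 N, or if a joint passes its speed limit or range.

## Working session

There is one attempt and no reset: what is moved stays moved. The work goes in short steps, Python scripts to look and compute and a shell command to move; the robot and the scene stay as the last step left them, time stands still between calls to the robot, and variables do not carry over. Pictures are saved under pics/ and viewed, about 8 in all and at most 12, crops included, and the job is handed in when it is done.

```bash
mkdir -p pics
python3 - <<'E'
from workcell import manip,cams
import cv2,numpy as np
s=manip.observe();print({k:np.round(v,3).tolist() for k,v in s.items()})
for n in("side","top"):
    i=cams.camera_info(n);print(n,i)
    cv2.imwrite(f"pics/{n}0.png",cams.camera(n)[:,:,::-1])
E
```

```text
{'time': 0.0, 'joint_positions': [-1.487, 0.159, 1.598, -0.0, 1.386, -0.21], 'qd': [0.001, -0.0, 0.001, 0.001, -0.002, 0.001], 'tau': [-0.0, -38.558, -32.211, 0.07, 0.038, -0.0], 'position': [0.166, -0.55, 0.187], 'tool_rot': [-3.14, -0.0, 0.294], 'ft_force': [0.1, -0.139, 0.666], 'ft_torque': [0.027, -0.004, -0.012], 'width': 0.092}
side {'vfov': 53.516958019768225, 'cx': 320.65254866123706, 'cy': 195.2271044015705, 'D': array([-0.07359713,  0.        ,  0.        ,  0.        ,  0.        ]), 'xyz': array([0.47739218, 0.70140473, 0.58458794]), 'rotation': array([-2.16399739,  0.01635274, -3.08562499])}
top {'vfov': 48.298320781857505, 'cx': 325.7326120711268, 'cy': 202.31903160022225, 'D': array([-0.01656906,  0.        ,  0.        ,  0.        ,  0.        ]), 'xyz': array([ 0.45686862, -0.02717494,  1.16363234]), 'rotation': array([-3.06666489,  0.02017769, -1.5629489 ])}
```

View pics/top0.png

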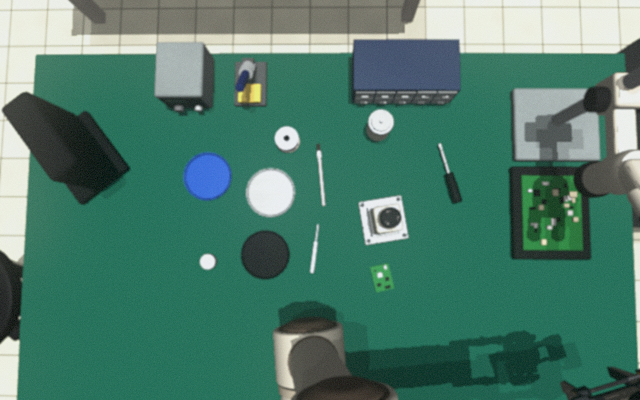

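View pics/side0.png

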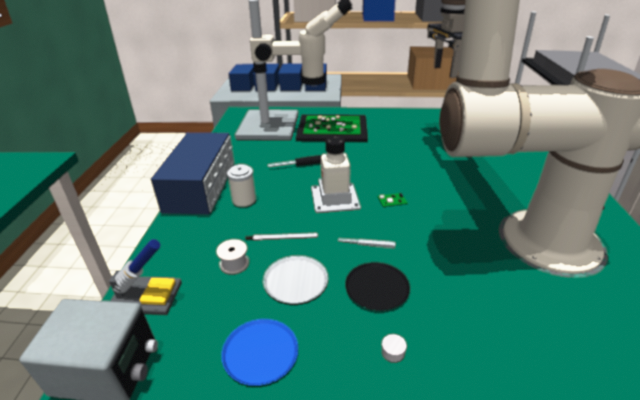

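Top picture: the dish look-alikes are blue (208,176), pale grey/steel (270,192) and black (265,254); the steel one should be (270,192). The only bottle is at (384,220), with its black cap at (390,217). The side picture shows the cap at (335,146) and the steel dish at (296,279).

```bash
cat > h.py <<'E'
from workcell import manip,cams
import cv2,numpy as np
from scipy.spatial.transform import Rotation as R
def cam(n):
    i=cams.camera_info(n);f=200/np.tan(np.radians(i['vfov']/2))
    return np.array([[f,0,i['cx']],[0,f,i['cy']],[0,0,1]]),i['D'],R.from_euler('xyz',i['rotation']).as_matrix(),i['xyz']
def onz(n,uv,z):
    K,D,M,p=cam(n);q=cv2.undistortPoints(np.array([[uv]],float),K,D)[0,0]
    d=M@[q[0],q[1],1];return p+d*(z-p[2])/d[2]
def proj(n,P):
    K,D,M,p=cam(n);return cv2.projectPoints((np.atleast_2d(P)-p)@M,np.zeros(3),np.zeros(3),K,D)[0][:,0]
E
python3 - <<'E'
from h import *
t=cv2.imread('pics/top0.png');s=cv2.imread('pics/side0.png')
def blob(m,x0,x1,y0,y1):
    w=np.zeros_like(m);w[y0:y1,x0:x1]=m[y0:y1,x0:x1]
    n,l,st,c=cv2.connectedComponentsWithStats(w);k=1+np.argmax(st[1:,4]);return c[k],st[k]
g=t.max(2)
c,st=blob((g<75).astype('uint8'),365,412,195,245);print('cap top',c,st,onz('top',c,.165))
d,st=blob((t[:,:,2]>130).astype('uint8'),240,300,163,222);print('dish top',d,st,onz('top',d,.006))
d2,st=blob((s[:,:,2]>110).astype('uint8'),258,334,250,308);print('dish side',d2,st,onz('side',d2,.006))
print('steel bgr',t[192,270],s[279,296])
# stand foot corners
m=(t.min(2)>130).astype('uint8');w=np.zeros_like(m);w[190:250,350:415]=m[190:250,350:415]
pts=np.argwhere(w)[:,::-1].astype('float32');r=cv2.minAreaRect(pts);print(r)
bp=np.array([onz('top',p,.008)[:2] for p in cv2.boxPoints(r)]);print(bp,bp.mean(0))
e=bp[1]-bp[0];print('yaw',np.degrees(np.arctan2(e[1],e[0])))
b=bp.mean(0);print(proj('top',[[*b,.1695]]),proj('side',[[*b,.1695],[*b,.1415]]))
a=cv2.resize(t[150:290,170:420],None,fx=3,fy=3);
q=cv2.resize(s[125:215,295:385],None,fx=2,fy=2);a[:180,-180:]=q
cv2.imwrite('pics/crop1.png',a)
E
```

```text
cap top [389.28571429 217.43277311] [380 209  20  18 238] [ 0.49872854 -0.14871148  0.165     ]
dish top [270.01835853 192.0712743 ] [ 246  168   49   49 1852] [0.56954926 0.14278631 0.006     ]
dish side [295.12105047 279.04062372] [ 263  256   65   48 2437] [0.56905718 0.14529086 0.006     ]
steel bgr [239 239 234] [240 239 237]
((383.0946350097656, 219.56759643554688), (43.894527435302734, 43.73012161254883), 80.53767395019531)
[[ 0.54607734 -0.08670425]
 [ 0.56548826 -0.19845541]
 [ 0.45363205 -0.21648394]
 [ 0.43432456 -0.10556117]] [ 0.49988055 -0.15180119]
yaw -80.14616927187998
[[390.92284767 216.84141546]] [[334.17087078 139.08833401]
 [334.14600217 149.6136952 ]]
```

View pics/crop1.png

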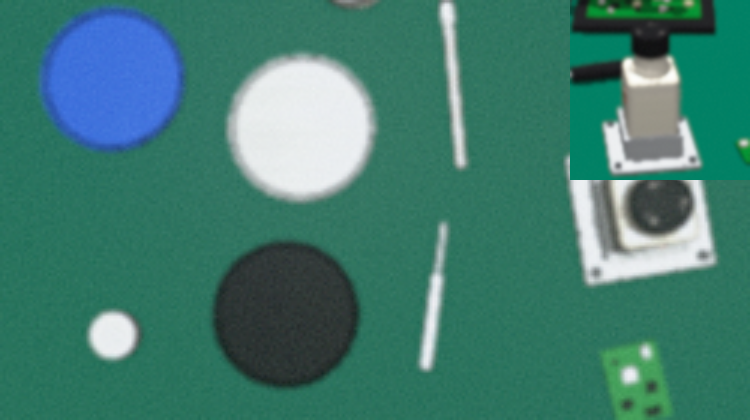

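The crop confirms it: the pale round at crop (300,127) is the steel dish, while the blue and black ones are look-alikes. The cap is on the bottle at crop (660,207). I'll move above the cap with the wrist wound far back, at q6 of about +2.7, so there is plenty of unscrewing range.

```bash
python3 -m handwheel '[{"xyz":[0,0,-6],"dr":[0,0,0.15]},{"xyz":[43.5,-28.5,-7],"dr":[0,0,1.7]},{"xyz":[43.5,-28.5,-7],"dr":[0,0,1.7]},{"xyz":[43.5,-28.5,-7],"dr":[0,0,1.7]},{"xyz":[43.5,-28.5,-7],"dr":[0,0,1.7]},{"xyz":[43.5,-28.5,-7],"dr":[0,0,1.7]},{"xyz":[43.5,-28.5,-7],"dr":[0,0,1.7]},{"xyz":[43.5,-28.5,-7],"dr":[0,0,1.7]},{"xyz":[43.5,-28.5,-7],"dr":[0,0,1.7]},{"xyz":[43.5,-28.5,-7],"dr":[0,0,1.7]},{"xyz":[43.5,-28.5,-7],"dr":[0,0,1.7]},{"xyz":[43.5,-28.5,-7],"dr":[0,0,1.7]}]' 0 60
cat > st.py <<'E'
from h import *
s=manip.observe()
for k in('time','position','tool_rot','joint_positions','ft_force','ft_torque','width'):print(k,np.round(s[k],4))
M=R.from_euler('xyz',s['tool_rot']).as_matrix()
for n,P in(('cap',[.4995,-.151,.142]),('dish',[.5693,.144,.1])):print(n,'tool cm',np.round(M.T@(np.array(P)-s['position'])*100,2))
E
python3 st.py
```

```text
time: 1.6
position: [0.5004, -0.1507, 0.2577]
tool_rot: [3.141, 0.001, -1.404]
ft_force: [-0.3, -0.1, -0.4]
width: 0.092
time 1.6
position [ 0.5004 -0.1507  0.2577]
tool_rot [ 3.1407e+00  6.0000e-04 -1.4039e+00]
joint_positions [-5.2400e-01 -1.6700e-02  1.6451e+00 -1.0000e-04  1.5143e+00  2.4508e+00]
ft_force [-0.3445 -0.1258 -0.3865]
ft_torque [ 0.0415 -0.0264 -0.0266]
width 0.092
cap tool cm [ 0.02  0.08 11.57]
dish tool cm [-27.91 -11.7   15.77]
```

```bash
python3 -m handwheel '[{"xyz":[0,0.1,4],"dr":[0,0,0]},{"xyz":[0,0.1,8],"dr":[0,0,0]},{"xyz":[0,0.1,11],"dr":[0,0,0]},{"xyz":[0,0.1,11.4],"dr":[0,0,0]},{"xyz":[0,0.1,11.4],"dr":[0,0,0]}]' 0 && python3 st.py|grep -v dish
python3 - <<'E'
from h import *
a=cams.camera("side")[:,:,::-1];b=cams.camera("top")[:,:,::-1]
cv2.imwrite('pics/c2.png',np.hstack([cv2.resize(a[80:220,270:400],None,fx=3,fy=3,interpolation=2),cv2.resize(b[150:290,330:460],None,fx=3,fy=3,interpolation=2)]))
E
```

```text
time: 2.22
position: [0.4995, -0.1525, 0.1451]
tool_rot: [-3.141, -0.001, -1.407]
ft_force: [0.1, 0.0, 0.5]
width: 0.092
time 2.225
position [ 0.4995 -0.1525  0.1451]
tool_rot [-3.1409e+00 -7.0000e-04 -1.4068e+00]
joint_positions [-5.2800e-01  5.8100e-02  1.7931e+00 -1.0000e-04  1.2895e+00  2.4497e+00]
ft_force [0.0718 0.0164 0.4649]
ft_torque [ 0.0947 -0.0281  0.0222]
width 0.092
cap tool cm [-0.15 -0.03  0.31]
```

View pics/c2.png

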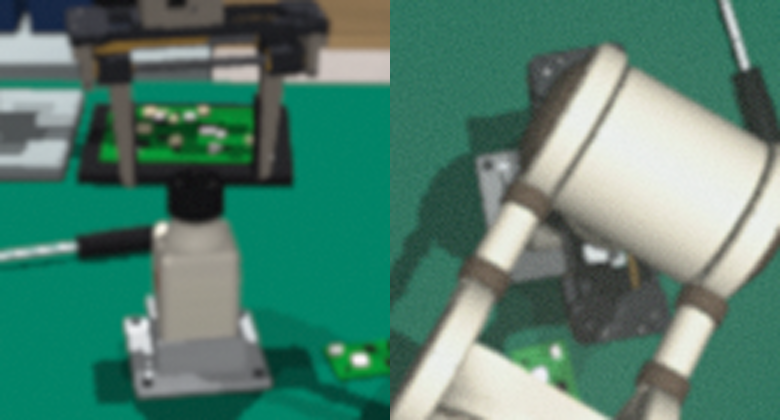

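The side crop shows the fingers at crop x of about 132 and 258, straddling the cap centred at 195. The top view is blocked by the arm. Closing now.

```bash
python3 -m handwheel '[{"xyz":[0,0,0.2],"dr":[0,0,0]},{"xyz":[0,0,0.3],"dr":[0,0,0]},{"xyz":[0,0,0.3],"dr":[0,0,0]},{"xyz":[0,0,0.3],"dr":[0,0,0]},{"xyz":[0,0,0.3],"dr":[0,0,0]},{"xyz":[0,0,0.3],"dr":[0,0,0]},{"xyz":[0,0,0.3],"dr":[0,0,0]},{"xyz":[0,0,0.3],"dr":[0,0,0]}]' 0.6 60; python3 st.py|grep -v dish
```

```text
time: 3.32
position: [0.4987, -0.152, 0.1412]
tool_rot: [3.14, -0.0, -1.406]
ft_force: [-5.4, -1.3, 2.8]
width: 0.0366
time 3.325
position [ 0.4987 -0.152   0.1412]
tool_rot [ 3.14   -0.     -1.4062]
joint_positions [-5.2720e-01  6.1600e-02  1.7974e+00 -1.1000e-03  1.2837e+00  2.4501e+00]
ft_force [-5.3709 -1.2522  2.7903]
ft_torque [-0.1407  0.8475 -0.0367]
width 0.0366
cap tool cm [-0.08 -0.1  -0.08]
```

Run:
```python
from h import *
a=cams.camera("side")[:,:,::-1]
cv2.imwrite('pics/c3.png',cv2.resize(a[80:180,280:390],None,fx=6,fy=6,interpolation=2))
p=manip.observe()['position'];print((proj('side',[p,p+[0,0,.019],[.4995,-.151,.1695],[.4995,-.151,.1415]])-[280,80])*6)
```

```text
[[327.83696495 418.26466835]
 [327.97096039 375.64801177]
 [325.93326856 355.43334593]
 [325.76938178 418.61722583]]
```

View pics/c3.png

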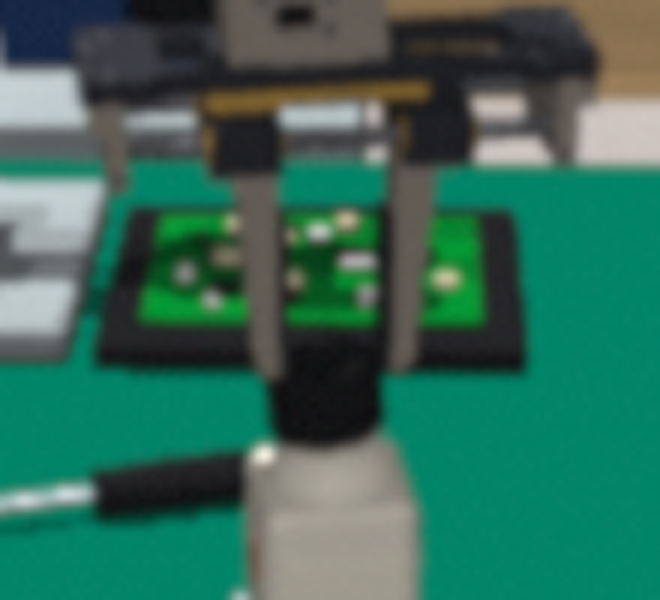

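Run:
```python
from h import *
s=manip.observe();p=s['position'];M=R.from_euler('xyz',s['tool_rot']).as_matrix();y=M[:,1];w=s['width']
a=cams.camera("side")[:,:,::-1].copy()
o=np.array([280,60])
big=cv2.resize(a[60:180,280:390],None,fx=5,fy=5,interpolation=2)
big=cv2.convertScaleAbs(big,alpha=1.6,beta=20)
for h in(0,.019,.088):
  for sg in(-1,1):
    for ww in(w/2,(w+.036)/2):
      u=(proj('side',p+sg*y*ww-M[:,2]*h)[0]-o)*5;cv2.circle(big,tuple(int(i) for i in u),3,(0,0,255),-1)
for z in(.1695,.1415):
  c=np.array([[.4995+.0235*np.cos(t),-.151+.0235*np.sin(t),z] for t in np.linspace(0,6.28,40)])
  for u in (proj('side',c)-o)*5:cv2.circle(big,tuple(int(i) for i in u),1,(255,0,255),-1)
cv2.imwrite('pics/c4.png',big)
```

```text
(no output)
```

View pics/c4.png

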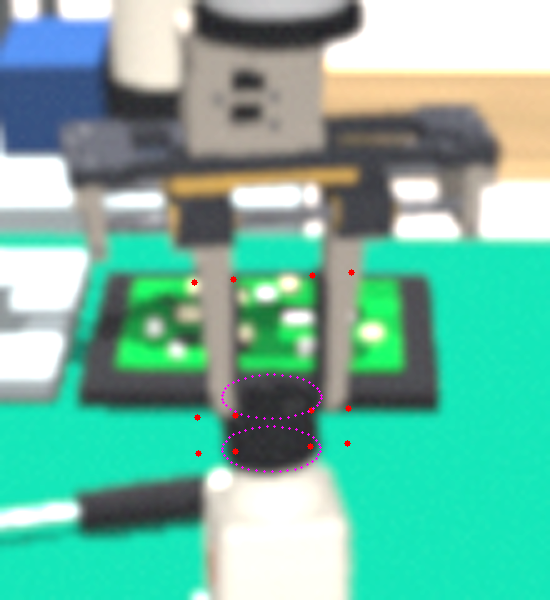

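The overlay shows the cap model (rings) matching the picture. The fingers appear about 7 px (about 17 mm) higher than the reported TCP predicts, with their tips at about (220,418) and (340,408). The width also simply equals the commanded closure, so I'll test the grip by closing further with low force.

```bash
python3 -c "from workcell import manip;print(manip.tcp_to_grasp,[a for a in dir(manip) if a[0]!='_'])"; python3 -m handwheel '[{"xyz":[0,0,0],"dr":[0,0,0]},{"xyz":[0,0,0],"dr":[0,0,0]},{"xyz":[0,0,0],"dr":[0,0,0]},{"xyz":[0,0,0],"dr":[0,0,0]}]' 0.75 10; python3 st.py|grep -v dish
```

```text
0.0187 ['IKError', 'hand_in', 'observe', 'tcp_to_grasp']
time: 3.92
position: [0.4964, -0.1522, 0.141]
tool_rot: [3.134, 0.001, -1.406]
ft_force: [-12.8, -1.9, 7.5]
width: 0.028
time 3.925
position [ 0.4964 -0.1522  0.141 ]
tool_rot [ 3.1344e+00  7.0000e-04 -1.4060e+00]
joint_positions [-0.5278  0.0611  1.7985 -0.0042  1.288   2.4501]
ft_force [-12.8352  -1.937    7.5317]
ft_torque [-3.6770e-01  2.5023e+00 -1.4000e-03]
width 0.028
cap tool cm [-0.07 -0.33 -0.11]
```

```bash
python3 -m handwheel '[{"xyz":[0,0,0],"dr":[0,0,0]},{"xyz":[0,0,0],"dr":[0,0,0]},{"xyz":[0,0,-5],"dr":[0,0,0]},{"xyz":[0,0,-10],"dr":[0,0,0]},{"xyz":[0,0,-12],"dr":[0,0,0]},{"xyz":[0,0,-12],"dr":[0,0,0]}]' 0 60
python3 - <<'E'
from h import *
s=manip.observe();p=s['position'];M=R.from_euler('xyz',s['tool_rot']).as_matrix();y=M[:,1];w=s['width'];print(w,p)
out=[]
for n,(x0,y0) in(('side',(270,20)),('top',(330,140))):
  big=cv2.resize(cams.camera(n)[y0:y0+150,x0:x0+130,::-1],None,fx=3,fy=3,interpolation=2)
  for h in(0,.019,.088):
    for sg in(-1,1):
      for ww in(w/2,(w+.036)/2):
        u=(proj(n,p+sg*y*ww-M[:,2]*h)[0]-[x0,y0])*3;cv2.circle(big,tuple(int(i) for i in u),2,(0,0,255),-1)
  c=np.array([[.4995+.0235*np.cos(t),-.151+.0235*np.sin(t),.1695] for t in np.linspace(0,6.28,40)])
  for u in (proj(n,c)-[x0,y0])*3:cv2.circle(big,tuple(int(i) for i in u),1,(255,0,255),-1)
  out.append(big)
cv2.imwrite('pics/c5.png',np.hstack(out))
E
```

```text
time: 4.68
position: [0.5009, -0.1521, 0.263]
tool_rot: [-3.137, -0.002, -1.406]
ft_force: [0.3, 0.4, -1.0]
width: 0.0858
0.08575472448145487 [ 0.50092382 -0.15208702  0.26301979]
```

View pics/c5.png

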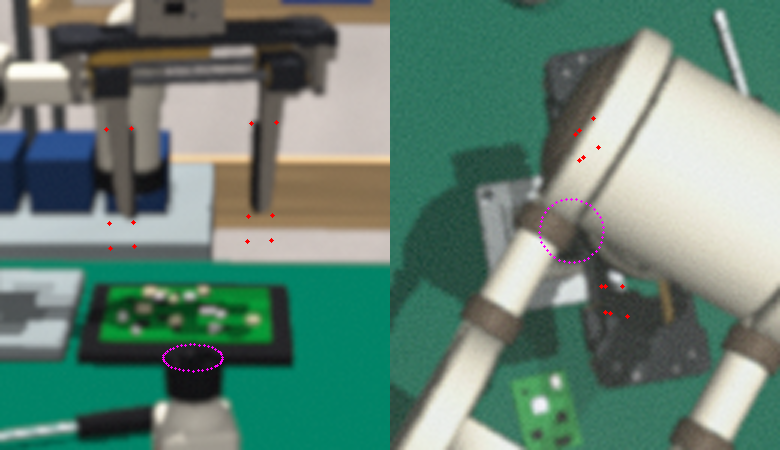

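The side crop shows the fingertips at crop y of about 214 against 245 predicted, while the horizontal positions match. In the top crop the palm's corners are near (545,58), (597,387) and (710,362). I'll quantify this mismatch.

Run:
```python
from h import *
for z in(.33,.36,.40):print('palm',z,onz('top',(409,210),z))
s=manip.observe();print(s['position'],s['width'],s['joint_positions'],s['qd'])
# bench-level consistency of cameras: bright/other items
t=cv2.imread('pics/top0.png');S=cv2.imread('pics/side0.png')
for n,a,b in(('tin',(207.5,261.5),(394,342)),('blue',(208,176.5),(260,352)),('black',(265,254.5),(377.5,287)),('module',(383,278),(393,200)),('disp top',(379,119),(239,171)),('spooltop',(287,138),(232,247))):
    for z in((.1,) if n=='disp top' else (.04,) if n=='spooltop' else (.004,)):print(n,onz('top',a,z).round(3),onz('side',b,z).round(3))
p=s['position'];
# tip solve: side pixel of mid fingertips
uv=(270+190/3,20+214/3);print('tip px',uv,'pred',proj('side',p))
for z in(.263,.28,.29):print(onz('side',uv,z).round(3))
for z in(.141,.16):print(onz('side',(280+280/5,60+413/5),z).round(3))
```

```text
palm 0.33 [ 0.50593788 -0.16538537  0.33      ]
palm 0.36 [ 0.50417202 -0.16041158  0.36      ]
palm 0.4 [ 0.50181754 -0.15377986  0.4       ]
[ 0.49922871 -0.15136745  0.25993921] 0.09152675636643381 [-5.26682007e-01 -2.01486513e-02  1.64404673e+00  5.51977285e-04
  1.51884181e+00  2.45011573e+00] [-0.0018928   0.00884457  0.02119949 -0.00234122  0.00473869  0.00051034]
tin [0.388 0.303 0.004] [0.385 0.283 0.004]
blue [0.61  0.308 0.004] [0.61  0.313 0.004]
black [0.407 0.153 0.004] [0.406 0.158 0.004]
module [ 0.35  -0.152  0.004] [ 0.348 -0.142  0.004]
disp top [ 0.74  -0.133  0.1  ] [ 0.73  -0.115  0.1  ]
spooltop [0.706 0.097 0.04 ] [0.705 0.093 0.04 ]
tip px (333.3333333333333, 91.33333333333333) pred [[334.53056599 102.78841156]]
[ 0.504 -0.219  0.263]
[ 0.502 -0.17   0.28 ]
[ 0.502 -0.142  0.29 ]
[ 0.496 -0.191  0.141]
[ 0.496 -0.152  0.16 ]
```

The top view puts the palm at y ≈ -0.155, so x and y are right. The visible fingertips are really about 19–25 mm above the reported TCP, which explains why the jaws slid over the cap's top edge. I'll go lower with the jaws open, check, then close.

```bash
python3 -m handwheel '[{"xyz":[0,0,5],"dr":[0,0,0]},{"xyz":[0,0,10],"dr":[0,0,0]},{"xyz":[0,0,12.5],"dr":[0,0,0]},{"xyz":[0,0,13.8],"dr":[0,0,0]},{"xyz":[0,0,13.8],"dr":[0,0,0]},{"xyz":[0,0,13.8],"dr":[0,0,0]}]' 0 60
python3 - <<'E'
from h import *
s=manip.observe();p=s['position'];print(p)
a=cams.camera("side")[:,:,::-1]
big=cv2.resize(a[90:190,270:400],None,fx=5,fy=5,interpolation=2)
big=cv2.convertScaleAbs(big,alpha=1.5,beta=15)
for z in(.1695,.1415):
  c=np.array([[.4995+.0235*np.cos(t),-.151+.0235*np.sin(t),z] for t in np.linspace(0,6.28,40)])
  for u in (proj('side',c)-[270,90])*5:cv2.circle(big,tuple(int(i) for i in u),1,(255,0,255),-1)
for z in (.12,.13,.14,.15,.16):
  for x in(-.055,.055):
    u=(proj('side',[.4995+x,-.151-x*.165,z])[0]-[270,90])*5;cv2.circle(big,tuple(int(i) for i in u),3,(0,0,255),-1)
cv2.imwrite('pics/c6.png',big)
E
```

```text
time: 5.52
position: [0.5002, -0.1522, 0.1244]
tool_rot: [-3.14, -0.001, -1.406]
ft_force: [0.1, 0.2, -0.5]
width: 0.0922
[ 0.50015803 -0.15216027  0.12435086]
```

View pics/c6.png

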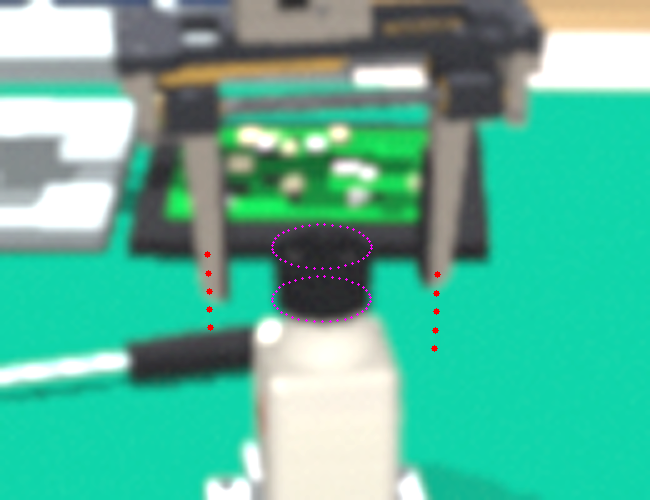

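The side crop shows the fingertips at about (217,298) and (437,282), so the true tip z is about 0.146 (22 mm above the reported TCP). They now straddle the cap with about 23 mm of overlap. Closing.

```bash
python3 -m handwheel '[{"xyz":[0,0,0],"dr":[0,0,0]},{"xyz":[0,0,0],"dr":[0,0,0]},{"xyz":[0,0,0],"dr":[0,0,0]},{"xyz":[0,0,0],"dr":[0,0,0]},{"xyz":[0,0,0],"dr":[0,0,0]},{"xyz":[0,0,0],"dr":[0,0,0]}]' 0.8 60; python3 st.py|grep -v dish
```

```text
time: 6.32
position: [0.4993, -0.1518, 0.1232]
tool_rot: [3.142, 0.0, -1.406]
ft_force: [-0.2, 0.0, 0.6]
width: 0.0461
time 6.325
position [ 0.4993 -0.1518  0.1232]
tool_rot [ 3.1416  0.     -1.4062]
joint_positions [-0.5269  0.0809  1.8144  0.      1.2462  2.4501]
ft_force [-0.1793  0.0358  0.5981]
ft_torque [ 0.1031 -0.0745 -0.0241]
width 0.0461
cap tool cm [-0.07 -0.03 -1.88]
```

Gripped at 46 mm with no side load. Now pressing in steps.

```bash
python3 -m handwheel '[{"xyz":[0,0,0.15],"dr":[0,0,0]},{"xyz":[0,0,0.3],"dr":[0,0,0]},{"xyz":[0,0,0.3],"dr":[0,0,0]},{"xyz":[0,0,0.3],"dr":[0,0,0]}]'; python3 -m handwheel '[{"xyz":[0,0,0.1],"dr":[0,0,0]},{"xyz":[0,0,0.1],"dr":[0,0,0]},{"xyz":[0,0,0.1],"dr":[0,0,0]}]'
```

```text
time: 6.82
position: [0.5003, -0.1523, 0.1217]
tool_rot: [-3.14, -0.002, -1.406]
ft_force: [0.1, 0.9, 6.6]
width: 0.0458
time: 7.2
position: [0.5004, -0.1523, 0.1209]
tool_rot: [-3.139, -0.002, -1.406]
ft_force: [-1.2, 1.1, 8.2]
width: 0.0456
```

```bash
python3 -m handwheel '[{"xyz":[0,0,0.1],"dr":[0,0,0]},{"xyz":[0,0,0.1],"dr":[0,0,0]},{"xyz":[0,0,0.1],"dr":[0,0,0]}]';python3 -m handwheel '[{"xyz":[0,0,0.06],"dr":[0,0,0]},{"xyz":[0,0,0.06],"dr":[0,0,0]},{"xyz":[0,0,0.06],"dr":[0,0,0]}]'
```

```text
time: 7.58
position: [0.5005, -0.1524, 0.1202]
tool_rot: [-3.139, -0.002, -1.406]
ft_force: [-2.3, 1.8, 9.2]
width: 0.046
time: 7.95
position: [0.5005, -0.1524, 0.1197]
tool_rot: [-3.139, -0.002, -1.406]
ft_force: [-1.6, 0.6, 9.8]
width: 0.0457
```

```bash
python3 -m handwheel '[{"xyz":[0,0,0.15],"dr":[0,0,0]},{"xyz":[0,0,0.15],"dr":[0,0,0]},{"xyz":[0,0,0.15],"dr":[0,0,0]}]';python3 -m handwheel '[{"xyz":[0,0,0.06],"dr":[0,0,0]},{"xyz":[0,0,0.06],"dr":[0,0,0]},{"xyz":[0,0,0.06],"dr":[0,0,0]}]'
```

```text
time: 8.32
position: [0.5006, -0.1524, 0.1188]
tool_rot: [-3.139, -0.002, -1.406]
ft_force: [-4.1, 1.9, 12.8]
width: 0.0459
time: 8.7
position: [0.5007, -0.1524, 0.1187]
tool_rot: [-3.139, -0.002, -1.406]
ft_force: [-4.4, 2.7, 15.7]
width: 0.0463
```

```bash
python3 -m handwheel '[{"xyz":[0,0,0.05],"dr":[0,0,0]},{"xyz":[0,0,0.05],"dr":[0,0,0]},{"xyz":[0,0,0.05],"dr":[0,0,-0.07]},{"xyz":[0,0,0.05],"dr":[0,0,-0.14]},{"xyz":[0,0,0.05],"dr":[0,0,-0.2]},{"xyz":[0,0,0.05],"dr":[0,0,-0.2]}]'; python3 st.py|grep -E 'tor|rot|for'
```

```text
time: 9.45
position: [0.5003, -0.1523, 0.1187]
tool_rot: [-3.14, -0.002, -1.206]
ft_force: [-7.5, 3.9, 19.9]
width: 0.0459
tool_rot [-3.1402e+00 -2.1000e-03 -1.2056e+00]
ft_force [-7.4975  3.8851 19.8702]
ft_torque [ 0.6838  1.2367 -0.0609]
```

```bash
python3 -m handwheel '[{"xyz":[0,0,-0.02],"dr":[0,0,-0.07]},{"xyz":[0,0,-0.04],"dr":[0,0,-0.14]},{"xyz":[0,0,-0.05],"dr":[0,0,-0.2]},{"xyz":[0,0,-0.05],"dr":[0,0,-0.2]}]'; python3 st.py|grep -E 'tor|rot|for'
```

```text
time: 9.95
position: [0.5003, -0.1524, 0.1192]
tool_rot: [-3.141, -0.002, -1.006]
ft_force: [-7.1, 2.9, 20.1]
width: 0.0458
tool_rot [-3.1409e+00 -2.4000e-03 -1.0056e+00]
ft_force [-7.0661  2.9069 20.1248]
ft_torque [ 0.6837  1.2583 -0.0824]
```

The force held while I rose 0.5 mm, so the thread is being driven. Continuing at 2.9 mm/rad.

```bash
python3 -m handwheel '[{"xyz":[0,0,-0.03],"dr":[0,0,-0.07]},{"xyz":[0,0,-0.05],"dr":[0,0,-0.14]},{"xyz":[0,0,-0.08],"dr":[0,0,-0.21]},{"xyz":[0,0,-0.1],"dr":[0,0,-0.28]},{"xyz":[0,0,-0.1],"dr":[0,0,-0.28]}]'; python3 st.py|grep -E 'tor'
```

```text
time: 10.58
position: [0.5002, -0.1524, 0.1201]
tool_rot: [3.142, -0.003, -0.726]
ft_force: [-7.1, 3.4, 19.1]
width: 0.0464
ft_torque [ 0.6056  1.2801 -0.0387]
```

```bash
python3 -m handwheel '[{"xyz":[0,0,-0.02],"dr":[0,0,-0.07]},{"xyz":[0,0,-0.04],"dr":[0,0,-0.14]},{"xyz":[0,0,-0.06],"dr":[0,0,-0.21]},{"xyz":[0,0,-0.08],"dr":[0,0,-0.28]},{"xyz":[0,0,-0.1],"dr":[0,0,-0.35]},{"xyz":[0,0,-0.1],"dr":[0,0,-0.35]}]'; python3 st.py|grep -E 'tor'
```

```text
time: 11.32
position: [0.5003, -0.1525, 0.1211]
tool_rot: [3.141, -0.003, -0.376]
ft_force: [-8.7, 2.7, 19.1]
width: 0.0455
ft_torque [ 0.5406  1.2571 -0.0907]
```

```bash
python3 -m handwheel '[{"xyz":[0,0,-0.02],"dr":[0,0,-0.07]},{"xyz":[0,0,-0.04],"dr":[0,0,-0.14]},{"xyz":[0,0,-0.06],"dr":[0,0,-0.21]},{"xyz":[0,0,-0.08],"dr":[0,0,-0.28]},{"xyz":[0,0,-0.1],"dr":[0,0,-0.35]},{"xyz":[0,0,-0.1],"dr":[0,0,-0.35]}]'; python3 st.py|grep -E 'tor'
```

```text
time: 12.08
position: [0.5003, -0.1526, 0.1221]
tool_rot: [3.14, -0.002, -0.026]
ft_force: [-7.9, 1.6, 19.3]
width: 0.0462
ft_torque [ 0.479   1.2242 -0.1122]
```

```bash
python3 -m handwheel '[{"xyz":[0,0,-0.02],"dr":[0,0,-0.07]},{"xyz":[0,0,-0.04],"dr":[0,0,-0.14]},{"xyz":[0,0,-0.06],"dr":[0,0,-0.21]},{"xyz":[0,0,-0.08],"dr":[0,0,-0.28]},{"xyz":[0,0,-0.1],"dr":[0,0,-0.35]},{"xyz":[0,0,-0.1],"dr":[0,0,-0.35]}]'; python3 st.py|grep -E 'tor'
```

```text
time: 12.82
position: [0.5002, -0.1526, 0.1231]
tool_rot: [3.139, -0.001, 0.324]
ft_force: [-7.9, 2.3, 18.6]
width: 0.0456
ft_torque [ 0.4196  1.2509 -0.0482]
```

```bash
python3 -m handwheel '[{"xyz":[0,0,-0.02],"dr":[0,0,-0.07]},{"xyz":[0,0,-0.04],"dr":[0,0,-0.14]},{"xyz":[0,0,-0.06],"dr":[0,0,-0.21]},{"xyz":[0,0,-0.08],"dr":[0,0,-0.28]},{"xyz":[0,0,-0.1],"dr":[0,0,-0.35]},{"xyz":[0,0,-0.1],"dr":[0,0,-0.35]}]'; python3 st.py|grep -E 'tor'
```

```text
time: 13.58
position: [0.5002, -0.1527, 0.1241]
tool_rot: [3.139, 0.0, 0.675]
ft_force: [-7.7, 2.3, 19.8]
width: 0.0463
ft_torque [ 0.3679  1.2609 -0.0698]
```

```bash
python3 -m handwheel '[{"xyz":[0,0,-0.03],"dr":[0,0,-0.07]},{"xyz":[0,0,-0.05],"dr":[0,0,-0.14]},{"xyz":[0,0,-0.07],"dr":[0,0,-0.21]},{"xyz":[0,0,-0.07],"dr":[0,0,-0.21]}]'; python3 st.py|grep -E 'tor'
```

```text
time: 14.08
position: [0.5002, -0.1527, 0.1247]
tool_rot: [3.139, 0.001, 0.884]
ft_force: [-7.0, 1.0, 18.7]
width: 0.0462
ft_torque [ 0.3208  1.1654 -0.0908]
```

```bash
python3 -m handwheel '[{"xyz":[0,0,-0.02],"dr":[0,0,-0.07]},{"xyz":[0,0,-0.04],"dr":[0,0,-0.14]},{"xyz":[0,0,-0.06],"dr":[0,0,-0.21]},{"xyz":[0,0,-0.06],"dr":[0,0,-0.21]}]'; python3 -m handwheel '[{"xyz":[0,0,-0.2],"dr":[0,0,0]},{"xyz":[0,0,-0.4],"dr":[0,0,0]},{"xyz":[0,0,-0.6],"dr":[0,0,0]},{"xyz":[0,0,-0.7],"dr":[0,0,0]},{"xyz":[0,0,-0.7],"dr":[0,0,0]}]'
```

```text
time: 14.58
position: [0.5003, -0.1527, 0.1254]
tool_rot: [3.139, 0.001, 1.094]
ft_force: [-7.1, 1.3, 17.3]
width: 0.0458
time: 15.2
position: [0.5, -0.1521, 0.1295]
tool_rot: [3.14, 0.0, 1.094]
ft_force: [-0.5, -1.6, 5.6]
width: 0.0457
```

```bash
python3 -m handwheel '[{"xyz":[0,0,-0.1],"dr":[0,0,0]},{"xyz":[0,0,-0.2],"dr":[0,0,0]},{"xyz":[0,0,-0.3],"dr":[0,0,0]},{"xyz":[0,0,-0.3],"dr":[0,0,0]},{"xyz":[0,0,-0.3],"dr":[0,0,0]}]'; python3 -m handwheel '[{"xyz":[0,0,-0.1],"dr":[0,0,0]},{"xyz":[0,0,-0.2],"dr":[0,0,0]},{"xyz":[0,0,-0.2],"dr":[0,0,0]}]'
```

```text
time: 15.82
position: [0.4991, -0.1516, 0.1315]
tool_rot: [-3.141, -0.0, 1.094]
ft_force: [-0.1, 0.4, -0.2]
width: 0.0459
time: 16.2
position: [0.4994, -0.1518, 0.134]
tool_rot: [3.141, -0.0, 1.094]
ft_force: [0.2, -0.8, -0.9]
width: 0.0459
```

It's free: the force is about zero while rising. Lifting clear.

```bash
python3 -m handwheel '[{"xyz":[0,0,-1],"dr":[0,0,0]},{"xyz":[0,0,-3],"dr":[0,0,0]},{"xyz":[0,0,-6],"dr":[0,0,0]},{"xyz":[0,0,-9],"dr":[0,0,0]},{"xyz":[0,0,-10],"dr":[0,0,0]},{"xyz":[0,0,-10],"dr":[0,0,0]},{"xyz":[0,0,-10],"dr":[0,0,0]}]'; python3 st.py|grep -v cap
```

```text
time: 17.08
position: [0.4987, -0.1514, 0.2324]
tool_rot: [-3.139, -0.0, 1.094]
ft_force: [-0.2, -0.2, -0.7]
width: 0.046
time 17.075
position [ 0.4987 -0.1514  0.2324]
tool_rot [-3.1392e+00 -2.0000e-04  1.0938e+00]
joint_positions [-0.5269 -0.0079  1.6856  0.      1.4663 -0.0499]
ft_force [-0.2491 -0.242  -0.7129]
ft_torque [-0.0408 -0.0421 -0.0053]
width 0.046
dish tool cm [29.48 -7.25 13.26]
```

```bash
python3 -m handwheel '[{"xyz":[3,-0.7,0],"dr":[0,0,0]},{"xyz":[7,-1.7,0],"dr":[0,0,0]},{"xyz":[11,-2.7,0],"dr":[0,0,0]},{"xyz":[15,-3.7,0],"dr":[0,0,0]},{"xyz":[19,-4.7,0],"dr":[0,0,0]},{"xyz":[23,-5.7,2],"dr":[0,0,0]},{"xyz":[27,-6.6,5],"dr":[0,0,0]},{"xyz":[29.5,-7.3,9],"dr":[0,0,0]},{"xyz":[29.5,-7.3,13],"dr":[0,0,0]},{"xyz":[29.5,-7.3,16],"dr":[0,0,0]},{"xyz":[29.5,-7.3,17],"dr":[0,0,0]},{"xyz":[29.5,-7.3,17],"dr":[0,0,0]}]'; python3 -m handwheel '[{"xyz":[0,0,1.5],"dr":[0,0,0]},{"xyz":[0,0,3],"dr":[0,0,0]},{"xyz":[0,0,3],"dr":[0,0,0]},{"xyz":[0,0,3],"dr":[0,0,0]}]';python3 - <<'E'
from h import *
a=cams.camera("side")[:,:,::-1]
big=cv2.resize(a[170:330,220:380],None,fx=4,fy=4,interpolation=2)[:600]
for r,z in((.064,.008),(.0235,.002),(.0235,.03)):
  c=np.array([[.5693+r*np.cos(t),.144+r*np.sin(t),z] for t in np.linspace(0,6.28,60)])
  for u in (proj('side',c)-[220,170])*4:cv2.circle(big,tuple(int(i) for i in u),1,(255,0,255),-1)
cv2.imwrite('pics/c7.png',big)
E
python3 st.py|grep -v cap
```

```text
time: 18.58
position: [0.5693, 0.1437, 0.0631]
tool_rot: [-3.14, 0.001, 1.094]
ft_force: [-0.5, 0.9, 0.3]
width: 0.0459
time: 19.08
position: [0.5701, 0.1438, 0.0339]
tool_rot: [3.141, -0.0, 1.094]
ft_force: [0.0, 0.0, 0.5]
width: 0.0463
time 19.125
position [0.5704 0.1439 0.0343]
tool_rot [ 3.1408e+00 -5.0000e-04  1.0938e+00]
joint_positions [0.0418 0.3547 1.6845 0.     1.1015 0.5188]
ft_force [ 0.0662  0.0647 -0.1543]
ft_torque [-0.0383 -0.0463  0.0473]
width 0.0456
dish tool cm [-0.03 -0.1  -6.57]
```

View pics/c7.png

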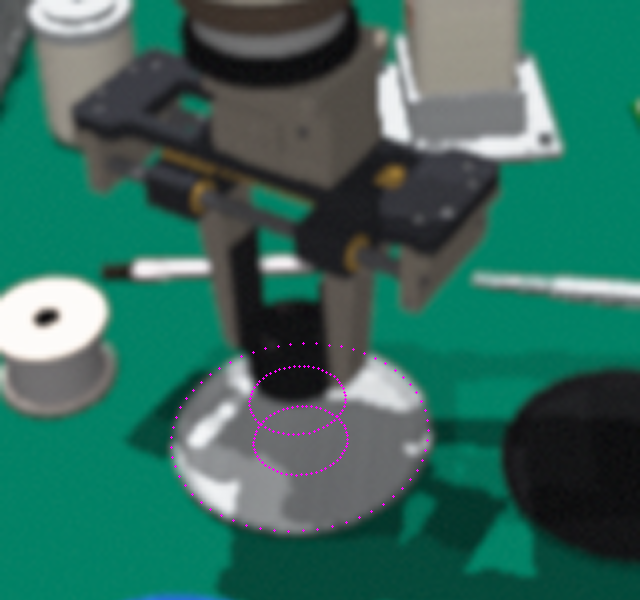

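The crop shows the dish rim matching its projected ring. It reflects its surroundings like steel, and the cap is held upright above its middle, with about 45 mm to go. Lowering gently.

```bash
python3 -m handwheel '[{"xyz":[0,0,0.8],"dr":[0,0,0]},{"xyz":[0,0,1.6],"dr":[0,0,0]},{"xyz":[0,0,2.4],"dr":[0,0,0]},{"xyz":[0,0,3.2],"dr":[0,0,0]},{"xyz":[0,0,3.6],"dr":[0,0,0]},{"xyz":[0,0,3.6],"dr":[0,0,0]},{"xyz":[0,0,3.6],"dr":[0,0,0]}]'; for i in 1; do python3 -m handwheel '[{"xyz":[0,0,0.2],"dr":[0,0,0]},{"xyz":[0,0,0.4],"dr":[0,0,0]},{"xyz":[0,0,0.4],"dr":[0,0,0]}]'; done
```

```text
time: 20.0
position: [0.5702, 0.1439, -0.0019]
tool_rot: [3.141, -0.0, 1.094]
ft_force: [-0.4, -0.0, 0.1]
width: 0.0459
time: 20.38
position: [0.5697, 0.1438, -0.0064]
tool_rot: [-3.141, 0.0, 1.094]
ft_force: [0.1, 0.5, -0.7]
width: 0.0459
```

```bash
python3 -m handwheel '[{"xyz":[0,0,0.2],"dr":[0,0,0]},{"xyz":[0,0,0.4],"dr":[0,0,0]},{"xyz":[0,0,0.4],"dr":[0,0,0]}]';python3 -m handwheel '[{"xyz":[0,0,0.15],"dr":[0,0,0]},{"xyz":[0,0,0.3],"dr":[0,0,0]},{"xyz":[0,0,0.3],"dr":[0,0,0]}]'
```

```text
time: 20.75
position: [0.5697, 0.1438, -0.0105]
tool_rot: [-3.141, 0.0, 1.094]
ft_force: [0.1, -0.9, -0.3]
width: 0.0461
time: 21.12
position: [0.5698, 0.1438, -0.0134]
tool_rot: [-3.141, 0.0, 1.094]
ft_force: [0.7, -0.9, -0.5]
width: 0.0456
```

```bash
python3 -m handwheel '[{"xyz":[0,0,0.1],"dr":[0,0,0]},{"xyz":[0,0,0.2],"dr":[0,0,0]},{"xyz":[0,0,0.2],"dr":[0,0,0]}]';python3 -m handwheel '[{"xyz":[0,0,0.1],"dr":[0,0,0]},{"xyz":[0,0,0.15],"dr":[0,0,0]},{"xyz":[0,0,0.15],"dr":[0,0,0]}]'
```

```text
time: 21.5
position: [0.5698, 0.1438, -0.0153]
tool_rot: [-3.141, 0.0, 1.094]
ft_force: [0.4, 0.7, 0.0]
width: 0.0461
time: 21.88
position: [0.5701, 0.1439, -0.016]
tool_rot: [3.142, 0.0, 1.094]
ft_force: [-2.1, -0.3, 4.9]
width: 0.0462
```

Contact at 4.9 N. Easing off, opening partway within the dish, and withdrawing straight up.

```bash
python3 -m handwheel '[{"xyz":[0,0,-0.05],"dr":[0,0,0]},{"xyz":[0,0,-0.05],"dr":[0,0,0]}]'; python3 -m handwheel '[{"xyz":[0,0,0],"dr":[0,0,0]},{"xyz":[0,0,0],"dr":[0,0,0]},{"xyz":[0,0,0],"dr":[0,0,0]},{"xyz":[0,0,0],"dr":[0,0,0]},{"xyz":[0,0,0],"dr":[0,0,0]}]' 0.33 20
```

```text
time: 22.12
position: [0.5701, 0.1439, -0.016]
tool_rot: [3.141, -0.0, 1.094]
ft_force: [-0.9, 0.2, 3.3]
width: 0.0457
time: 22.75
position: [0.5699, 0.1438, -0.0162]
tool_rot: [3.142, -0.0, 1.094]
ft_force: [-0.1, 0.1, -0.0]
width: 0.0616
```

```bash
python3 -m handwheel '[{"xyz":[0,0,-0.5],"dr":[0,0,0]},{"xyz":[0,0,-1.5],"dr":[0,0,0]},{"xyz":[0,0,-3],"dr":[0,0,0]},{"xyz":[0,0,-6],"dr":[0,0,0]},{"xyz":[0,0,-10],"dr":[0,0,0]},{"xyz":[0,0,-15],"dr":[0,0,0]},{"xyz":[0,0,-20],"dr":[0,0,0]},{"xyz":[0,0,-20],"dr":[0,0,0]},{"xyz":[0,0,-20],"dr":[0,0,0]}]'
python3 - <<'E'
from h import *
a=cams.camera("side")[:,:,::-1]
big=cv2.resize(a[130:370,180:440],None,fx=2.4,fy=2.4,interpolation=2)
for r,z in((.064,.008),(.0235,.002),(.0235,.03)):
  c=np.array([[.5693+r*np.cos(t),.144+r*np.sin(t),z] for t in np.linspace(0,6.28,60)])
  for u in (proj('side',c)-[180,130])*2.4:cv2.circle(big,tuple(int(i) for i in u),1,(255,0,255),-1)
cv2.imwrite('pics/c8.png',big)
E
```

```text
time: 23.88
position: [0.5696, 0.1438, 0.1839]
tool_rot: [3.142, 0.0, 1.094]
ft_force: [0.5, 0.5, -0.3]
width: 0.0615
```

View pics/c8.png

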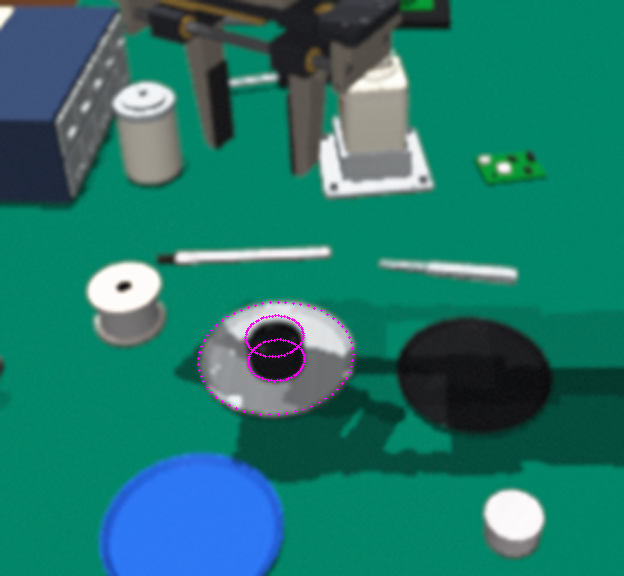

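The cap stands upright at crop (275,348), inside its predicted rings at the dish's centre. The dish rim still matches its original ring, the other things look unmoved, and the gripper is clear. Handing in.

```bash
python3 -c "from workcell import manip;print(manip.hand_in())"
```

```text
the job is handed in; nothing more can be done
None
```

I opened the bottle in one grasp and set the cap down, open side down, in the middle of the steel dish. I handed in at about 24 s of the 67 s allowed; no verdict was reported.

- **Unscrewing:** I turned the cap about 2.5 rad anticlockwise, with the press reading 17–20 N after each step, rising about 2.9 mm/rad. It then lifted off with almost no pull.
- **Setting down:** I lowered it until the floor pushed back at 4.9 N, opened the fingers only partway inside the dish, and withdrew straight up.
- **Last checks:** In the final side picture the cap stands upright within about 2 mm of where it should be. The dish is on its starting outline, the neighbouring things in that picture look unmoved by eye, and nothing touches the robot. The screwdriver was outside that picture, so I did not check it after the first pictures.
- **What disagreed:** The visible fingertips sat about 22 mm higher than the reported tool position implied. My first closing therefore slid over the top of the cap, with about 13 N sideways and 7.5 N upward on the tool. I corrected the height from the picture and the second grasp held at 46 mm.

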